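# Clamp a shaft in a V-block

### The job

Push the stepped steel shaft along its V-block until it is fully home against the end stop, then turn the knurled thumbscrew of the clamp clockwise until its foot seats on the shaft and holds it firmly. Stop when the resistance has clearly risen: do not overtighten it. Let go, leave the shaft against the stop, and do not disturb the tools and things lying around.

Things in the scene. Friction and masses are not known exactly. Their poses are not given: they have to be found in the camera images.
- fixture: Bench clamping fixture, fixed: dark steel base plate 100 x 155 x 15 mm (x -50 to 50, y -84 to 71 mm) with a V-block, an end stop and a clamp stirrup. Origin on the bench under the thumbscrew's axis. z up, y along the V groove, away from the end stop. Stirrup: legs at x = -41 and 41 mm, bridge across x (92 mm long, 26 mm wide in y), its top 108 mm above the bench, a collar on it to 112 mm.
- vblock: The V-block, part of the fixture: 64 mm wide (x), 110 mm long, from y = -50 to y = 60 mm, 45 mm high on the base plate, with a 90 degree V groove along y. Origin under the thumbscrew's axis, on the base plate's top, 15 mm above the bench; same axes as the fixture.
- screw_head (a point): Centre of the thumbscrew's knurled head: upright cylinder, 32 mm diameter, 22 mm high, 124 to 146 mm above the bench (centre 135 mm), on a 12 mm neck. A fixed point on the screw's axis: its frame has the fixture's axes and does not turn with the screw. The screw is captive: the head turns but neither rises nor sinks, and stays put when let go.
- clamp_foot (a point): Underside of the bridge, on the screw's axis (fixed point). Below it hangs an 18 mm foot that clockwise turning (from above) drives down, 2 mm per rad. It starts 2 to 7.5 mm above the shaft (not measured): 1 to 3.7 rad to touch. Free running takes about 0.15 N m; once on the shaft this climbs by 0.002 N m per newton of clamp force: firm at about 0.3 N m, overtightened at 0.37 N m.
- stop_face (a point): Point on the face of the end stop where the shaft's axis meets it, 57.8 mm above the bench; axes as the fixture's, y points from the stop towards the shaft. The stop is a steel post 40 mm wide, 14 mm thick, its top 80 mm above the bench.
- shaft: Loose stepped steel shaft lying in the V groove, 150 mm long, 0.4 to 0.75 kg. Origin on its axis at mid-length; its y runs along its axis. From y = -75 to 35 mm it has 28 mm diameter, from 35 to 75 mm it is a journal of 18 mm diameter. Its axis lies 57.8 mm above the bench. It starts 15 to 40 mm short of the stop and passes under the clamp bridge; the journal sticks out beyond the V-block.
- shaft_home_end (a point): Centre of the shaft's thick end face (28 mm diameter), the end that must meet the end stop. Sliding the shaft along the V takes some 3 to 10 N; at the stop the force rises sharply.
- shaft_push_end (a point): Centre of the shaft's free end face (journal, 18 mm diameter), the far end from the stop.
- parallel_center (a point): Bystander: centre of a loose ground steel block 25 x 75 x 50 mm standing beyond the fixture.
- driver: Bystander: screwdriver lying on the bench on the robot's side of the fixture.
- tray: Bystander: black plastic parts tray 100 x 150 x 40 mm, to the robot's left. Origin at the centre of its underside.
There are look-alikes about, which are no part of the job. What is shaped like the shaft but black or green is not meant. Of the things shaped like the fixture, the steel one is meant.

How it is judged:
By the outcome, as a careful person would: the job done as asked, in the order asked, and still so for the second after the job is handed in, with the robot touching nothing.
It also fails if it takes over 72 s, if anything falls off the work surface, if the arm or the gripper's body presses on something with over 40 N, if the wrist force passes 120 N, or if a joint passes its speed limit or range.

### The arm

A 6-joint arm with a two-finger parallel gripper is mounted at the origin on the work surface. World frame = base frame: x ahead of the robot, y to its left, z up, the work surface at z = 0. Lengths are in m, angles in rad, forces in N, time in s.
With the tool pointing down it reaches from about 0.4 to 0.825 m from the base axis. Payload 7 kg.
Tool frame: the origin (TCP) lies at the very end of the fingers, on their centre line; the grasp point (between the pads) lies 19 mm behind it; z points along the fingers, y is the direction in which the jaws open and shut (so a half turn about z gives the same grasp; the last joint's range is limited). The gripper opens to 88 mm and grips with 3 to 60 N. Pads are 19 mm wide; open, the fingers measure 130 mm over their backs; the gripper's body (78 mm by 193 mm) begins 47 mm behind the grasp point.
Start: joints at [1.498, 0.359, 0.012, 0, -1.224, -0.288], TCP at [0.238, 0.632, 0.227] pointing down, gripper open.
Joint ranges: [-3.07, 3.07], [-1.43, 2.12], [-1.02, 1.25], [-3.03, 1.67], [-3.05, -0], [-3.03, 3.03]. Speed limits (rad/s): [2.39, 2.39, 3.01, 3.14, 3.14, 3.14].

### API

Orientations are given as [roll, pitch, yaw] about the fixed x, y, z axes, in that order (R = Rz(yaw) Ry(pitch) Rx(roll)).
In Python, from station import arm gives the robot as it stands.
- The arm moves only by the shell command python3 -m inch 'ROWS' [FORCE]. ROWS is text: rows parted by semicolons, each of 7 numbers parted by spaces: the closure, from 0 (fully open) to 1 (shut), then the shift along the tool's x, y, z each as a share of 300 mm, from -1 to 1, then the turn, a rotation vector about the tool's x, y, z each as a share of 60 degrees, from -1 to 1. In form: grip tx ty tz rx ry rz; .... A call has 1 to 12 rows; each row is the pose to reach, as a shift and turn from the pose commanded when the call began, along the tool's axes at that moment; what a row does not reach only later rows make up. A row lasts 1/10 s, in which the tool goes at most 50 mm and 8.59 degrees, less where a joint would pass 70% of its speed; a pose out of reach is approached as far as the arm can. A call with a number of a shift or a turn outside -1 to 1 is refused whole. A call with a gripper value outside its range is refused whole. The fingers move at their own pace and stop on an object; FORCE is the grip in N (left out, the last holds). Time passes only in rows, so rows that repeat a pose let the fingers close. It gives the time, the measured TCP pose, the force and the opening at its end, in the units of the state.
- arm.get_state(): the state, without advancing time (a new reading comes with each control period).
- arm.grab_frame(name): name is "scene" or "side" or "wrist"; returns a dict with "img" (480x640x3 uint8, red, green, blue), "range_z" (480x640 float32, m along the optical axis (not along the pixel's ray), 0 where there is no reading), "fx", "fy", "cx", "cy" (pixels), "extrinsics" (4x4, takes a point from world to camera coordinates); the wrist camera has in their place "tool_from_camera" (4x4, takes a point from camera to tool coordinates, whose origin is the TCP and whose axes are the flange's). Camera axes: x right, y up, looking along -z (the intrinsics and any distortion apply to the point x, -y, -z); pixel columns grow to the right and rows downward; lengths in m; the calibration is good to about 2 mm. A picture is of the moment at which its call begins: read the wrist's pose just before it.
- arm.job_done(): hands the job in, once; it reports no verdict.
The state is a dict: "t": time; "q": joint angles; "qd": joint speeds; "joint_efforts": joint torques, N m; "eef_pos": TCP position; "ee_rot": TCP orientation; "force": force on the tool from outside, world axes, zero at the start; "moment": the same for the moment, N m; "width": finger opening in m.
Only numpy, scipy, OpenCV 4.12 (cv2) and the standard library are available. Lean on these libraries where they do the work, as an engineer would, in place of code of your own. Each camera call takes 0.05 s, during which the arm holds its last target.

## Working session

There is one attempt and no reset: what is moved stays moved. The work goes in short steps, Python scripts to look and compute and a shell command to move; the robot and the scene stay as the last step left them, time stands still between calls to the robot, and variables do not carry over. Pictures are saved under pics/ and viewed, and the job is handed in when it is done.

```bash
ls; mkdir -p pics; cat > h.py <<'E'
import numpy as np, cv2
from station import arm
def save(f,n): cv2.imwrite(n,cv2.cvtColor(f["img"],cv2.COLOR_RGB2BGR))
def pts(f,T_wc=None):
    "world points per pixel"
    z=f["range_z"]; h,w=z.shape; u,v=np.meshgrid(np.arange(w),np.arange(h))
    P=np.stack([(u-f["cx"])/f["fx"]*z,-(v-f["cy"])/f["fy"]*z,-z,np.ones_like(z)],-1)
    M=np.linalg.inv(f["extrinsics"]) if T_wc is None else T_wc
    return (P@M.T)[...,:3]
E
python3 - <<'E'
from h import *
print(arm.get_state())
for n in("scene","side","wrist"):
    f=arm.grab_frame(n); save(f,f"pics/{n}0.png"); np.savez(f"{n}0.npz",**f); print(n,[k for k in f],f["fx"],f["cx"],f.get("extrinsics",f.get("tool_from_camera")))
E
```

```text
pics
{'t': 0.0, 'q': array([ 1.49807933e+00,  3.59426322e-01,  1.10676008e-02, -3.39015596e-04,
       -1.22408688e+00, -2.88080829e-01]), 'qd': array([ 0.00043103,  0.00068362,  0.00110813,  0.00054895, -0.00012307,
       -0.00036119]), 'joint_efforts': array([ 9.36799697e-04, -5.82712841e+01,  2.93050790e+01,  6.99706122e+00,
        7.13090019e-03, -1.48838835e-04]), 'eef_pos': array([0.23815849, 0.63107782, 0.22560299]), 'ee_rot': array([ 3.13992080e+00, -1.63062691e-04, -3.60913151e-01]), 'force': array([-0.3087973 ,  0.99066164, -0.03023236]), 'moment': array([-0.02579105, -0.03004387, -0.01684082]), 'width': 0.08747004689504856}
scene ['img', 'range_z', 'fx', 'fy', 'cx', 'cy', 'extrinsics'] 554.3946869923586 328.64610711489416 [[ 0.23320848  0.97230257 -0.01554108 -0.16495286]
 [-0.78534772  0.19774349  0.58662293  0.35140242]
 [ 0.57344813 -0.1246003   0.80971107 -1.58860286]
 [ 0.          0.          0.          1.        ]]
side ['img', 'range_z', 'fx', 'fy', 'cx', 'cy', 'extrinsics'] 451.40879842198154 318.24083773847303 [[ 0.69211902 -0.72174914  0.007032   -0.35821166]
 [ 0.50596416  0.49209474  0.70840881 -0.36271707]
 [-0.51475386 -0.48674527  0.70576732 -0.68503957]
 [ 0.          0.          0.          1.        ]]
wrist ['img', 'range_z', 'fx', 'fy', 'cx', 'cy', 'tool_from_camera'] 334.65278154163866 322.34457196381385 [[-3.60109755e-04  9.68072936e-01  2.50668428e-01  6.55885114e-02]
 [ 9.99999877e-01  4.34213829e-04 -2.40321233e-04 -1.77395395e-05]
 [-3.41492180e-04  2.50668310e-01 -9.68072973e-01 -1.57712700e-01]
 [ 0.00000000e+00  0.00000000e+00  0.00000000e+00  1.00000000e+00]]
```

View pics/scene0.png

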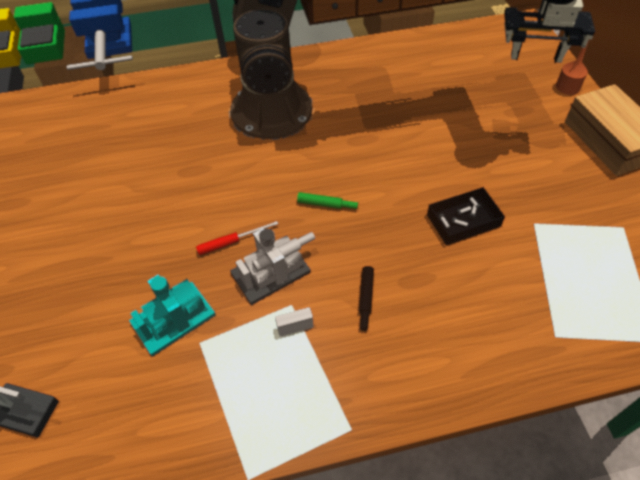

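View pics/side0.png

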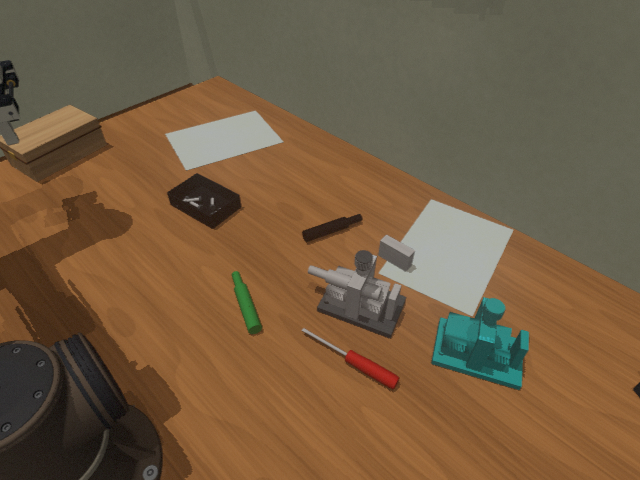

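View pics/wrist0.png

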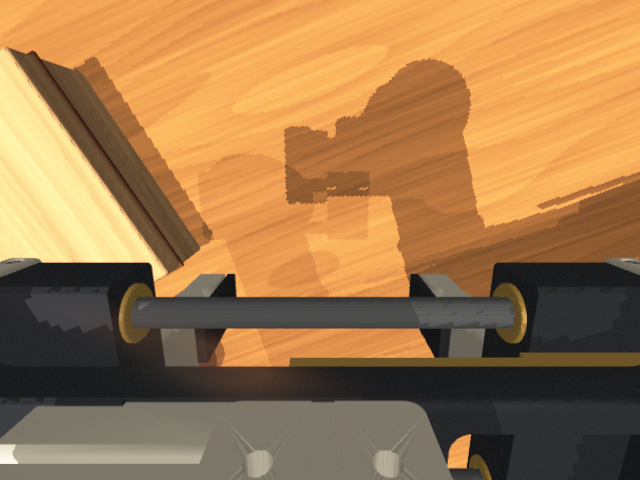

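The scene view shows:
- **Fixture:** the steel one is at scene (270,268) / side (362,295). The teal one at scene (170,315) / side (483,345) is a look-alike.
- **Shaft:** the steel one lies in the steel fixture, journal at scene (305,240) / side (322,272). The green bar at scene (327,202) and the black bar at (367,297) are look-alikes.
- **Bystanders:** driver (235,240), parallel (294,321), tray (465,215).

I choose the steel fixture and its shaft, and check that with a close crop.

```bash
python3 - <<'E'
from h import *
a=np.load("scene0.npz");b=np.load("side0.npz")
ca=cv2.resize(a["img"][210:320,210:350],None,fx=4,fy=4,interpolation=cv2.INTER_CUBIC)
cb=cv2.resize(b["img"][235:345,300:420],None,fx=4,fy=4,interpolation=cv2.INTER_CUBIC)[:440,:]
im=np.hstack([ca[:440,:400*560//400],cb])[:, :1040]
cv2.imwrite("pics/crop0.png",cv2.cvtColor(cv2.resize(im,(800,int(im.shape[0]*800/im.shape[1]))),cv2.COLOR_RGB2BGR))
for n,f,roi in(("scene",a,(200,320,210,350)),("side",b,(230,345,295,425))):
    P=pts(f); r0,r1,c0,c1=roi
    Q=P[r0:r1,c0:c1].reshape(-1,3)
    for lo,hi in((.136,.156),(.10,.116),(.05,.085),(.01,.02),(-.01,.005)):
        s=Q[(Q[:,2]>lo)&(Q[:,2]<hi)]
        if len(s):print(n,lo,len(s),np.median(s,0).round(4),s.min(0).round(3),s.max(0).round(3))
E
```

```text
scene 0.136 200 [ 0.5436 -0.091   0.1463] [ 0.524 -0.107  0.136] [ 0.557 -0.075  0.151]
scene 0.1 319 [ 0.5598 -0.0868  0.1086] [ 0.492 -0.118  0.1  ] [ 0.587 -0.064  0.115]
scene 0.05 1689 [ 0.5509 -0.0806  0.0622] [ 0.49  -0.167  0.05 ] [0.7   0.015 0.085]
scene 0.01 1158 [ 0.5661 -0.1176  0.016 ] [ 0.36  -0.242  0.01 ] [0.625 0.123 0.02 ]
scene -0.01 11654 [ 0.5078 -0.0472  0.001 ] [ 0.291 -0.244 -0.008] [0.698 0.132 0.005]
side 0.136 227 [ 0.5363 -0.0942  0.1434] [ 0.522 -0.109  0.136] [ 0.556 -0.076  0.147]
side 0.1 351 [ 0.5186 -0.1011  0.1057] [ 0.492 -0.119  0.1  ] [ 0.584 -0.081  0.112]
side 0.05 1753 [ 0.5265 -0.102   0.0603] [ 0.488 -0.168  0.05 ] [0.688 0.011 0.085]
side 0.01 1404 [ 0.5204 -0.1197  0.0131] [ 0.41  -0.187  0.01 ] [0.701 0.129 0.02 ]
side -0.01 9325 [ 0.581  -0.0597 -0.0022] [ 0.386 -0.241 -0.007] [0.818 0.158 0.005]
```

View pics/crop0.png

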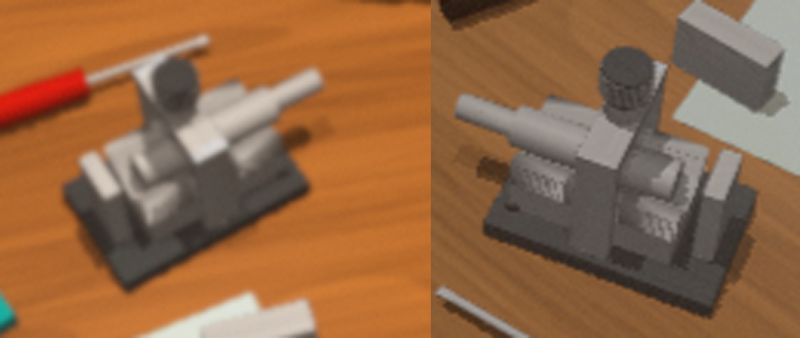

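The crop confirms it: bare steel fixture and a two-diameter steel shaft, with the stop on the world -y side and the journal pointing +y. Now the metric fit.

```bash
python3 - <<'E'
from h import *
a=np.load("scene0.npz");b=np.load("side0.npz")
for n,f,roi in(("scene",a,(200,320,210,350)),("side",b,(230,345,295,425))):
    P=pts(f); r0,r1,c0,c1=roi
    Q=P[r0:r1,c0:c1].reshape(-1,3)
    def rep(l,s):
        if len(s)<5: print(n,l,len(s));return
        (c,d,an)=cv2.minAreaRect((s[:,:2]*1000).astype(np.float32)); print(n,l,len(s),np.round(c,1),np.round(d,1),round(an,1),s[:,2].mean().round(4))
    z=Q[:,2]; xy=Q[:,:2]; hd=np.hypot(*(xy-[.541,-.092]).T)
    rep("head",Q[(z>.1425)&(z<.152)])
    rep("headside+top",Q[(z>.125)&(z<.152)])
    rep("bridge",Q[(z>.104)&(z<.1115)&(hd<.06)])
    s=Q[(z>.075)&(z<.085)&(xy[:,1]<-.13)]; rep("stop",s)
    # shaft: top ridge of journal/thick outside the bridge
    d=np.array([0.45,.9])
    s=Q[(z>.060)&(z<.077)&(xy[:,1]>-.06)&(hd<.2)]
    rep("journal side",s)
    m,_,=np.median(s,0),0
    print("  ", s[s[:,1].argmax()].round(4))
    s2=Q[(z>.066)&(z<.078)&(xy[:,1]<-.10)]; rep("thick home",s2)
E
```

```text
scene head 167 [540.6 -90.4] [31.6 31.9] 84.7 0.1469
scene headside+top 238 [540.9 -91. ] [32.8 32.5] 84.7 0.1433
scene bridge 258 [539.4 -90.8] [95.5 27.1] 19.1 0.1084
scene stop 111 [ 562.2 -154.1] [40.3 13.8] 17.7 0.0803
scene journal side 388 [525.8 -22.7] [74.3 71.2] 90.0 0.0666
   [0.5102 0.0145 0.0652]
scene thick home 180 [ 542.4 -132.8] [58.9 75.3] 28.1 0.0711
side head 163 [539.1 -92.6] [30.7 29.1] 40.8 0.144
side headside+top 301 [538.1 -92.6] [32.7 31.8] 52.5 0.1401
side bridge 294 [538.4 -92.9] [91.9 26.1] 19.5 0.1062
side stop 127 [ 560.9 -155.7] [40.5 14. ] 19.7 0.0777
side journal side 295 [517.9 -33.6] [37.9 90.2] 37.8 0.0652
   [0.5074 0.011  0.0638]
side thick home 282 [ 538.6 -126.3] [ 48.2 101.1] 42.9 0.0718
```

```bash
cat >> h.py <<'E'
from scipy.spatial.transform import Rotation as R
O=np.array([.5395,-.0918]); YF=np.radians(19.2)
FX=np.array([np.cos(YF),np.sin(YF)]); FY=np.array([-np.sin(YF),np.cos(YF)])
def fx(p): d=np.array(p[:2])-O; return np.array([d@FX,d@FY])
def goal(fxy,z,yaw):
    "print shares to reach fixture-xy, z, yaw (tool down)"
    s=arm.get_state(); Rm=R.from_euler("xyz",s["ee_rot"]); w=O+fxy[0]*FX+fxy[1]*FY
    d=Rm.inv().apply(np.r_[w,z]-s["eef_pos"]); G=R.from_euler("xyz",[np.pi,0,yaw])
    rv=np.degrees((Rm.inv()*G).as_rotvec())
    print("fix now",fx(s["eef_pos"]).round(4),"goal world",w.round(4),"shares t",(d/.3).round(3),"r",(rv/60).round(3),"dist",np.linalg.norm(d).round(3),"yaw",s["ee_rot"][2].round(3),"q6",s["q"][5].round(3))
def push(y,x=0,z=.045): goal((x,y),z,YF-np.pi/2)
E
python3 - <<'E'
from h import *
push(.145,0,.225)
E
```

```text
fix now [-0.0468  0.7819] goal world [0.4918 0.0451] shares t [1.481 1.529 0.005] r [ 0.001 -0.001  0.835] dist 0.639 yaw -0.361 q6 -0.288
```

```bash
python3 -m inch '1 .74 .76 0 0 0 .42; 1 .74 .76 0 0 0 .42; 1 .74 .76 0 0 0 .42; 1 .74 .76 0 0 0 .42; 1 .74 .76 0 0 0 .42; 1 .74 .76 0 0 0 .42; 1 .74 .76 0 0 0 .42; 1 .74 .76 0 0 0 .42; 1 .74 .76 0 0 0 .42'; python3 -c "
from h import *
push(.145,0,.225)"
```

```text
t: 1.05
eef_pos: [0.3657, 0.3399, 0.2267]
ee_rot: [-3.141, 0.0, -0.802]
force: [-0.3, 0.3, 0.3]
width: 0.0214
fix now [-0.0221  0.4648] goal world [0.4918 0.0451] shares t [0.998 0.381 0.005] r [-0.     0.     0.414] dist 0.321 yaw -0.802 q6 -0.374
```

```bash
python3 -m inch '1 .998 .381 0 0 0 .414; 1 .998 .381 0 0 0 .414; 1 .998 .381 0 0 0 .414; 1 .998 .381 0 0 0 .414; 1 .998 .381 0 0 0 .414; 1 .998 .381 0 0 0 .414; 1 .998 .381 0 0 0 .414; 1 .998 .381 0 0 0 .414; 1 .998 .381 0 0 0 .414; 1 .998 .381 0 0 0 .414'; python3 -c "
from h import *
push(.145,0,.045)
f=arm.grab_frame('wrist');save(f,'pics/w1.png')
f=arm.grab_frame('side');save(f,'pics/s1.png')"
```

```text
t: 2.05
eef_pos: [0.4919, 0.0465, 0.2263]
ee_rot: [3.141, 0.0, -1.233]
force: [-0.0, 0.5, -0.1]
width: 0.0009
fix now [0.0006 0.1463] goal world [0.4918 0.0451] shares t [0.004 0.002 0.604] r [0.    0.    0.003] dist 0.181 yaw -1.233 q6 -0.155
```

View pics/w1.png

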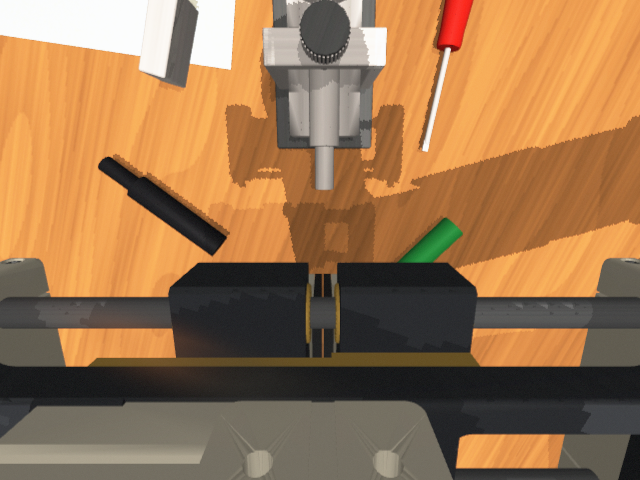

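View pics/s1.png

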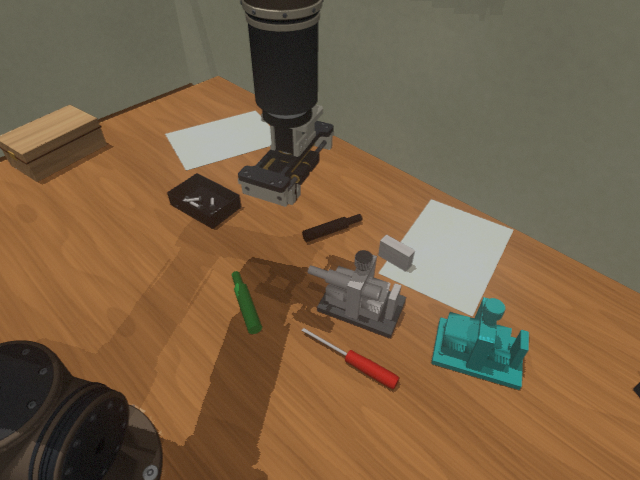

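Wrist view: the shaft lies in line with the closed fingers (journal end at (324,188)). The green and black bars are off to the sides and below my lowest tool height. I'll measure the journal end from depth.

```bash
python3 - <<'E'
from h import *
s=arm.get_state(); f=arm.grab_frame('wrist'); np.savez("w1.npz",**f)
T=np.eye(4);T[:3,:3]=R.from_euler("xyz",s["ee_rot"]).as_matrix();T[:3,3]=s["eef_pos"]
P=pts(f,T@f["tool_from_camera"]);Q=P.reshape(-1,3)
F=np.stack([(Q[:,:2]-O)@FX,(Q[:,:2]-O)@FY,Q[:,2]],1)
j=F[(abs(F[:,0])<.02)&(F[:,1]>.07)&(F[:,1]<.14)&(F[:,2]>.055)&(F[:,2]<.08)]
print("journal",len(j),j.min(0).round(4),j.max(0).round(4),j[:,0].mean().round(4),np.percentile(j[:,1],98).round(4))
h=F[(np.hypot(F[:,0],F[:,1])<.03)&(F[:,2]>.14)&(F[:,2]<.16)];print("head",h.min(0).round(4),h.max(0).round(4),h.mean(0).round(4))
b=F[(abs(F[:,1])<.03)&(F[:,2]>.104)&(F[:,2]<.1115)];print("bridge",b.min(0).round(4),b.max(0).round(4), cv2.minAreaRect((b[:,:2]*1000).astype(np.float32)))
E
```

```text
journal 914 [-0.0151  0.07    0.0573] [0.011  0.1121 0.0729] -0.0021 0.1112
head [-0.0181 -0.0138  0.14  ] [0.0148 0.0192 0.1483] [-0.0018  0.0031  0.1454]
bridge [-0.0479 -0.0103  0.104 ] [0.0443 0.016  0.1105] ((-1.7950096130371094, 2.7731733322143555), (92.18577575683594, 26.04851722717285), 0.2272537648677826)
```

```bash
python3 -m inch '1 0 0 .17 0 0 0; 1 0 0 .34 0 0 0; 1 0 0 .5 0 0 0; 1 0 0 .604 0 0 0; 1 0 0 .604 0 0 0; 1 0 0 .604 0 0 0' 30; python3 -c "
from h import *
push(.122,-.001,.045)
print(arm.get_state()['force'])
f=arm.grab_frame('side');save(f,'pics/s2.png')"
```

```text
t: 2.8
eef_pos: [0.4923, 0.0459, 0.046]
ee_rot: [3.141, -0.001, -1.233]
force: [0.1, 0.3, 1.2]
width: 0.0003
fix now [0.0007 0.1455] goal world [0.4984 0.0231] shares t [0.078 0.006 0.003] r [ 0.001 -0.001  0.003] dist 0.024 yaw -1.233 q6 -0.154
[0.09136263 0.30548854 1.20393641]
```

View pics/s2.png

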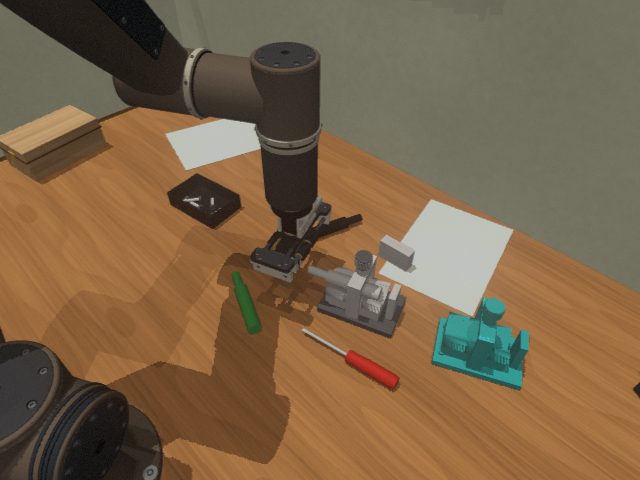

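The side view shows the fingers in front of the journal end (about (305,270)), clear of the other objects. I'll push in small steps.

```bash
python3 -m inch '1 .03 .004 0 0 0 0; 1 .055 .006 0 0 0 0; 1 .07 .006 0 0 0 0; 1 .08 .006 0 0 0 0; 1 .09 .006 0 0 0 0; 1 .1 .006 0 0 0 0; 1 .11 .006 0 0 0 0; 1 .11 .006 0 0 0 0' ; python3 -c "
from h import *
push(.1023,-.001,.045)
print(arm.get_state()['force'])"
```

```text
t: 3.65
eef_pos: [0.5017, 0.0142, 0.0461]
ee_rot: [-3.14, 0.001, -1.235]
force: [-2.8, 6.0, 4.3]
width: 0.0002
fix now [-0.0009  0.1125] goal world [0.5049 0.0045] shares t [0.034 0.    0.003] r [-0.002  0.001  0.001] dist 0.01 yaw -1.235 q6 -0.083
[-2.7508554   6.03055726  4.31641932]
```

Sliding friction is about 6.5 N. I'll continue slowly towards the stop.

```bash
python3 -m inch '1 .008 0 0 0 0 0; 1 .016 0 0 0 0 0; 1 .022 0 0 0 0 0; 1 .022 0 0 0 0 0' ; python3 -m inch '1 .004 0 0 0 0 0; 1 .008 0 0 0 0 0; 1 .008 0 0 0 0 0';  python3 -c "
from h import *
push(.1023,-.001,.045)"
```

```text
t: 4.05
eef_pos: [0.5037, 0.0082, 0.046]
ee_rot: [-3.14, 0.001, -1.235]
force: [-3.8, 8.1, 5.3]
width: 0.0005
t: 4.35
eef_pos: [0.5045, 0.006, 0.0461]
ee_rot: [-3.14, 0.001, -1.235]
force: [-4.1, 8.3, 5.6]
width: 0.0003
fix now [-0.0009  0.1039] goal world [0.5049 0.0045] shares t [0.005 0.    0.004] r [-0.002  0.001  0.001] dist 0.002 yaw -1.235 q6 -0.063
```

```bash
python3 -m inch '1 .004 0 0 0 0 0; 1 .006 0 0 0 0 0; 1 .006 0 0 0 0 0';python3 -m inch '1 .004 0 0 0 0 0; 1 .006 0 0 0 0 0; 1 .006 0 0 0 0 0'
```

```text
t: 4.65
eef_pos: [0.5051, 0.0044, 0.046]
ee_rot: [-3.14, 0.001, -1.235]
force: [-4.6, 9.5, 6.3]
width: 0.0004
t: 4.95
eef_pos: [0.5051, 0.0042, 0.046]
ee_rot: [-3.14, 0.003, -1.235]
force: [-9.7, 21.2, 9.5]
width: 0.0006
```

```bash
python3 -m inch '1 .003 0 0 0 0 0; 1 .003 0 0 0 0 0; 1 .003 0 0 0 0 0'; python3 -c "
from h import *
push(.1023,-.001,.045)
f=arm.grab_frame('side');
cv2.imwrite('pics/s3.png',cv2.cvtColor(cv2.resize(f['img'][225:345,240:420],None,fx=4,fy=4,interpolation=2),4))"
```

```text
t: 5.25
eef_pos: [0.5052, 0.0041, 0.046]
ee_rot: [-3.139, 0.004, -1.235]
force: [-13.4, 27.0, 10.5]
width: 0.0004
fix now [-0.0008  0.1018] goal world [0.5049 0.0045] shares t [-0.002  0.001  0.003] r [-0.002  0.004  0.001] dist 0.001 yaw -1.235 q6 -0.054
```

View pics/s3.png

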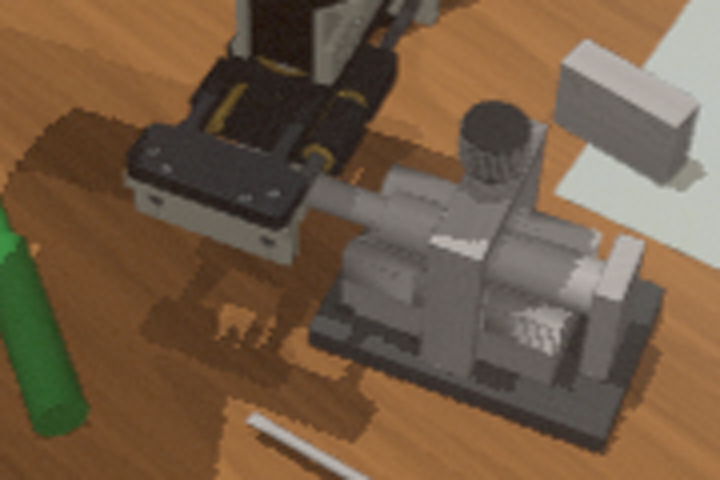

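The shaft's thick end meets the stop (crop (595,285)), motion stalled where predicted, and force rose to 30 N. Next: back off, lift, and wind the wrist counter-clockwise for one long clockwise turn.

```bash
python3 -m inch '1 -.03 0 0 0 0 0; 1 -.1 0 0 0 0 0; 1 -.13 0 0 0 0 0; 1 -.13 0 -.16 0 0 0; 1 -.13 0 -.32 0 0 0; 0 -.13 0 -.48 0 0 -.14; 0 -.13 0 -.6 0 0 -.28; 0 -.13 0 -.6 0 0 -.42; 0 -.13 0 -.6 0 0 -.56; 0 -.13 0 -.6 0 0 -.7; 0 -.13 0 -.6 0 0 -.84; 0 -.13 0 -.6 0 0 -.98'; python3 -c "
from h import *
s=arm.get_state();print(s['q'])
f=arm.grab_frame('wrist');save(f,'pics/w4.png');T=np.eye(4);T[:3,:3]=R.from_euler('xyz',s['ee_rot']).as_matrix();T[:3,3]=s['eef_pos']
Q=pts(f,T@f['tool_from_camera']).reshape(-1,3)
F=np.stack([(Q[:,:2]-O)@FX,(Q[:,:2]-O)@FY,Q[:,2]],1)
h=F[(np.hypot(F[:,0],F[:,1])<.03)&(F[:,2]>.14)&(F[:,2]<.16)];print('head',len(h),h.min(0).round(4),h.max(0).round(4),h.mean(0).round(4))
"
```

```text
t: 6.5
eef_pos: [0.4926, 0.0373, 0.2255]
ee_rot: [3.142, -0.0, -0.202]
force: [0.3, -0.2, -0.1]
width: 0.0508
[ 4.74265984e-01  5.83087637e-02 -3.77870844e-01  1.02295411e-04
 -1.13455047e+00  8.94406311e-01]
head 1915 [-0.0183 -0.014   0.1401] [0.0148 0.019  0.148 ] [-0.001   0.0034  0.1452]
```

```bash
sed -i 's/^O=.*/O=np.array([.5371,-.0898]); YF=np.radians(19.2)/' h.py; python3 -c "
from h import *
goal((0,0),.225,1.45)"; python3 -c "
from h import *
goal((0,0),.225,-.2)"
```

```text
fix now [-0.0002  0.1346] goal world [ 0.5371 -0.0898] shares t [0.227 0.387 0.002] r [ 0.    -0.    -1.569] dist 0.135 yaw -0.193 q6 0.903
fix now [-0.0002  0.1346] goal world [ 0.5371 -0.0898] shares t [0.227 0.387 0.002] r [ 0.    -0.     0.007] dist 0.135 yaw -0.193 q6 0.903
```

```bash
python3 -m inch '0 .227 .387 0 0 0 -.9; 0 .227 .387 0 0 0 -.9; 0 .227 .387 0 0 0 -.9; 0 .227 .387 0 0 0 -.9; 0 .227 .387 0 0 0 -.9; 0 .227 .387 0 0 0 -.9; 0 .227 .387 0 0 0 -.9; 0 .227 .387 0 0 0 -.9'; python3 -m inch '0 0 0 0 0 0 -.67; 0 0 0 0 0 0 -.67; 0 0 0 0 0 0 -.67; 0 0 0 0 0 0 -.67; 0 0 0 0 0 0 -.67; 0 0 0 0 0 0 -.67'; python3 -c "
from h import *
goal((0,0),.117,1.45)
s=arm.get_state();print(s['q'])
f=arm.grab_frame('wrist');save(f,'pics/w5.png');T=np.eye(4);T[:3,:3]=R.from_euler('xyz',s['ee_rot']).as_matrix();T[:3,3]=s['eef_pos']
Q=pts(f,T@f['tool_from_camera']).reshape(-1,3)
F=np.stack([(Q[:,:2]-O)@FX,(Q[:,:2]-O)@FY,Q[:,2]],1)
h=F[(np.hypot(F[:,0],F[:,1])<.03)&(F[:,2]>.14)&(F[:,2]<.16)];print('head',len(h),h.min(0).round(4),h.max(0).round(4),h.mean(0).round(4))
"
```

```text
t: 7.35
eef_pos: [0.5352, -0.0904, 0.2253]
ee_rot: [-3.142, 0.0, 0.733]
force: [0.5, -0.9, -0.8]
width: 0.0873
t: 7.95
eef_pos: [0.5353, -0.0901, 0.2254]
ee_rot: [-3.142, 0.0, 1.433]
force: [0.9, 0.2, 1.1]
width: 0.0881
fix now [-0.0018  0.0003] goal world [ 0.5371 -0.0898] shares t [0.002 0.006 0.361] r [-0.     0.    -0.016] dist 0.108 yaw 1.433 q6 2.809
[ 1.94409730e-01  1.42349895e-01 -2.82018756e-01  3.12309206e-05
 -1.14648199e+00  2.80941060e+00]
head 1487 [-0.0167 -0.0174  0.1401] [0.0165 0.0157 0.1476] [0.0004 0.0003 0.1454]
```

View pics/w5.png

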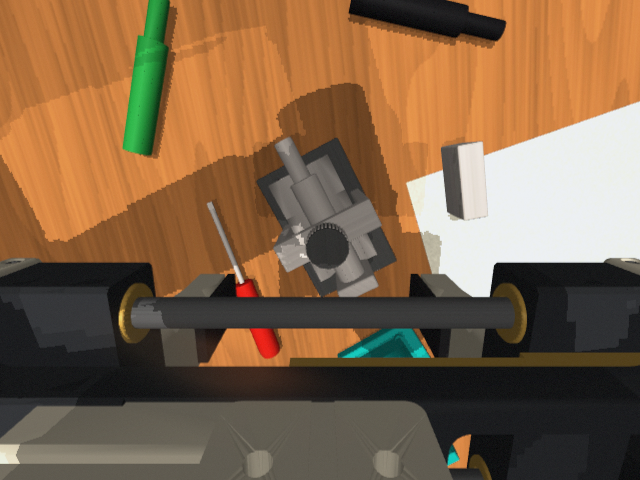

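The knurled head (327,245) is centred between the open fingers, and its measured centre agrees within 1 mm. Descending.

```bash
python3 -m inch '0 .002 .006 .12 0 0 0; 0 .002 .006 .24 0 0 0; 0 .002 .006 .33 0 0 0; 0 .002 .006 .358 0 0 0; 0 .002 .006 .358 0 0 0' 30; python3 -m inch '.5 0 0 0 0 0 0; .62 0 0 0 0 0 0; .7 0 0 0 0 0 0;.8 0 0 0 0 0 0; .8 0 0 0 0 0 0;1 0 0 0 0 0 0; 1 0 0 0 0 0 0; 1 0 0 0 0 0 0' 35;  python3 -c "
from h import *
goal((0,0),.117,1.45)
s=arm.get_state();print(s['force'],s['moment'],s['width'])"
```

```text
t: 8.5
eef_pos: [0.5367, -0.0898, 0.1172]
ee_rot: [-3.139, 0.001, 1.433]
force: [-0.3, 0.0, 1.0]
width: 0.0874
t: 9.3
eef_pos: [0.5388, -0.0898, 0.1182]
ee_rot: [3.139, -0.0, 1.437]
force: [4.5, -1.9, -2.2]
width: 0.0314
fix now [ 0.0017 -0.0006] goal world [ 0.5371 -0.0898] shares t [-0.001 -0.006  0.004] r [ 0.003 -0.    -0.013] dist 0.002 yaw 1.437 q6 2.812
[ 4.45488054 -1.91700487 -2.22928646] [-0.84058685 -1.51538995 -0.05399447] 0.031396407307609724
```

```bash
python3 -m inch '1 0 .006 0 0 0 0; 1 0 .006 0 0 0 0; 1 0 .006 0 0 0 0' 35;  python3 -c "
from h import *
s=arm.get_state();print(s['eef_pos'],s['force'],s['moment'],s['width'])"
```

```text
t: 9.6
eef_pos: [0.5389, -0.0898, 0.1181]
ee_rot: [-3.141, 0.0, 1.436]
force: [-1.7, 0.9, 4.6]
width: 0.0316
[ 0.5388809  -0.08982675  0.1181329 ] [-1.71794465  0.86723798  4.59207066] [ 0.41247182  0.64760538 -0.02842449] 0.031590753358492506
```

```bash
python3 -m inch '1 0 0 0 0 0 .06; 1 0 0 0 0 0 .12; 1 0 0 0 0 0 .18; 1 0 0 0 0 0 .24; 1 0 0 0 0 0 .3';  python3 -c "
from h import *
s=arm.get_state();print(s['eef_pos'],s['ee_rot'],s['force'],s['moment'],s['width'])"; python3 -m inch '1 0 0 0 0 0 .06; 1 0 0 0 0 0 .12; 1 0 0 0 0 0 .18; 1 0 0 0 0 0 .24; 1 0 0 0 0 0 .3';  python3 -c "
from h import *
s=arm.get_state();print(s['eef_pos'],s['ee_rot'],s['force'],s['moment'],s['width'])"
```

```text
t: 10.1
eef_pos: [0.5392, -0.0899, 0.1182]
ee_rot: [3.141, -0.0, 1.12]
force: [-0.1, 0.3, 2.2]
width: 0.0312
[ 0.53922921 -0.08988356  0.11816414] [ 3.14116512e+00 -5.26854330e-05  1.11990146e+00] [-0.12423547  0.33208563  2.17671187] [0.02966256 0.16718509 0.12042509] 0.031157693371261754
t: 10.6
eef_pos: [0.5395, -0.09, 0.1182]
ee_rot: [3.141, -0.0, 0.806]
force: [0.4, -1.8, 1.5]
width: 0.0311
[ 0.5394887  -0.09002942  0.11817787] [ 3.14074848e+00 -3.97238156e-04  8.05792060e-01] [ 0.40547312 -1.82587237  1.45341583] [-0.35887439 -0.20543042  0.20720958] 0.03110117076409884
```

```bash
cat > m.py <<'E'
from h import *
s=arm.get_state();print("   yaw",s['ee_rot'][2].round(3),"q6",s['q'][5].round(3),"F",s['force'].round(1),"M",s['moment'].round(3),s['eef_pos'].round(4))
E
python3 -m inch '1 0 0 0 0 0 .05; 1 0 0 0 0 0 .1' >/dev/null; python3 m.py; python3 -m inch '1 0 0 0 0 0 .05; 1 0 0 0 0 0 .1'>/dev/null; python3 m.py;python3 -m inch '1 0 0 0 0 0 .05; 1 0 0 0 0 0 .1'>/dev/null; python3 m.py
```

```text
yaw 0.701 q6 2.079 F [ 1.3 -1.8  0.6] M [-0.548 -0.401  0.17 ] [ 0.5396 -0.0901  0.1182]
   yaw 0.597 q6 1.974 F [ 1.9 -1.9  1.3] M [-0.701 -0.529  0.159] [ 0.5396 -0.0902  0.1182]
   yaw 0.492 q6 1.869 F [ 1.2 -2.7  0.5] M [-0.882 -0.612  0.148] [ 0.5397 -0.0903  0.1182]
```

Free-running torque reads about 0.15–0.16 N m, and the head has turned 0.94 rad so far. Continuing in small steps.

```bash

python3 -m inch '1 0 0 0 0 0 .05; 1 0 0 0 0 0 .1' >/dev/null; python3 m.py; python3 -m inch '1 0 0 0 0 0 .05; 1 0 0 0 0 0 .1'>/dev/null; python3 m.py;python3 -m inch '1 0 0 0 0 0 .05; 1 0 0 0 0 0 .1'>/dev/null; python3 m.py
```

```text
yaw 0.387 q6 1.764 F [ 1.8 -2.9 -0.3] M [-1.145 -0.698  0.15 ] [ 0.5397 -0.0904  0.1182]
   yaw 0.283 q6 1.66 F [ 1.5 -3.4  0.1] M [-1.352 -0.784  0.127] [ 0.5397 -0.0904  0.1182]
   yaw 0.178 q6 1.555 F [ 1.9 -4.7 -0.1] M [-1.541 -0.824  0.131] [ 0.5398 -0.0905  0.1182]
```

```bash

python3 -m inch '1 0 0 0 0 0 .05; 1 0 0 0 0 0 .1' >/dev/null; python3 m.py; python3 -m inch '1 0 0 0 0 0 .05; 1 0 0 0 0 0 .1'>/dev/null; python3 m.py
```

```text
yaw 0.073 q6 1.45 F [ 1.7 -5.3  0.3] M [-1.736 -0.889  0.18 ] [ 0.5398 -0.0906  0.1182]
   yaw -0.032 q6 1.346 F [ 3.  -6.1 -0.7] M [-1.924 -0.932  0.144] [ 0.5398 -0.0907  0.1182]
```

```bash

python3 -m inch '1 .003 .006 0 0 0 .05; 1 .003 .006 0 0 0 .1' >/dev/null; python3 m.py; python3 -m inch '1 0 0 0 0 0 .05; 1 0 0 0 0 0 .1'>/dev/null; python3 m.py
```

```text
yaw -0.137 q6 1.245 F [-2.3  5.8  5.2] M [1.963 0.877 0.212] [ 0.5399 -0.091   0.1181]
   yaw -0.241 q6 1.14 F [-2.1  3.6  3.5] M [1.651 0.75  0.147] [ 0.5398 -0.0911  0.1181]
```

```bash

python3 -m inch '1 0 0 0 0 0 .05; 1 0 0 0 0 0 .1' >/dev/null; python3 m.py; python3 -m inch '1 0 0 0 0 0 .05; 1 0 0 0 0 0 .1'>/dev/null; python3 m.py
```

```text
yaw -0.346 q6 1.035 F [-3.1  3.3  4. ] M [1.363 0.737 0.162] [ 0.5398 -0.0912  0.1182]
   yaw -0.451 q6 0.93 F [-2.1  3.1  4.5] M [1.168 0.724 0.19 ] [ 0.5398 -0.0913  0.1181]
```

```bash

python3 -m inch '1 0 0 0 0 0 .05' >/dev/null; python3 m.py; python3 -m inch '1 0 0 0 0 0 .05'>/dev/null; python3 m.py;  python3 -m inch '1 0 0 0 0 0 .05'>/dev/null; python3 m.py
```

```text
yaw -0.503 q6 0.878 F [-2.4  2.5  4.1] M [1.001 0.766 0.154] [ 0.5398 -0.0914  0.1181]
   yaw -0.555 q6 0.826 F [-1.8  3.5  4.1] M [0.999 0.74  0.12 ] [ 0.5398 -0.0914  0.1182]
   yaw -0.608 q6 0.773 F [-3.1  2.   4. ] M [0.915 0.816 0.166] [ 0.5397 -0.0914  0.1181]
```

```bash

python3 -m inch '1 0 0 0 0 0 .05' >/dev/null; python3 m.py; python3 -m inch '1 0 0 0 0 0 .05'>/dev/null; python3 m.py
```

```text
yaw -0.66 q6 0.721 F [-2.4  2.3  5.7] M [0.927 0.841 0.209] [ 0.5397 -0.0915  0.1181]
   yaw -0.712 q6 0.669 F [-2.9  1.4  4.8] M [0.821 0.773 0.118] [ 0.5397 -0.0915  0.1182]
```

```bash
sed -i 's/"M",/"e6",s["joint_efforts"][5].round(3),"M",/' m.py
python3 -m inch '1 0 0 0 0 0 .05' >/dev/null; python3 m.py; python3 -m inch '1 0 0 0 0 0 .05'>/dev/null; python3 m.py;  python3 -m inch '1 0 0 0 0 0 .05'>/dev/null; python3 m.py
```

```text
yaw -0.765 q6 0.616 F [-2.3  0.8  4.3] e6 0.691 M [0.732 0.848 0.131] [ 0.5396 -0.0915  0.1181]
   yaw -0.817 q6 0.564 F [-3.2  1.7  4.2] e6 0.683 M [0.699 0.858 0.209] [ 0.5396 -0.0916  0.1181]
   yaw -0.869 q6 0.512 F [-2.6  1.7  5.4] e6 0.675 M [0.624 0.905 0.164] [ 0.5396 -0.0916  0.1181]
```

```bash

python3 -m inch '1 0 0 0 0 0 .05' >/dev/null; python3 m.py; python3 -m inch '1 0 0 0 0 0 .05'>/dev/null; python3 m.py
```

```text
yaw -0.922 q6 0.459 F [-2.3  1.6  4.8] e6 0.667 M [0.59  0.928 0.14 ] [ 0.5395 -0.0917  0.1181]
   yaw -0.974 q6 0.407 F [-3.5  1.2  4.5] e6 0.658 M [0.582 1.009 0.215] [ 0.5394 -0.0917  0.1181]
```

The joint-6 effort is almost noise-free, so I'll use its trend as the contact detector.

```bash

python3 -m inch '1 0 0 0 0 0 .05' >/dev/null; python3 m.py; python3 -m inch '1 0 0 0 0 0 .05'>/dev/null; python3 m.py;  python3 -m inch '1 0 0 0 0 0 .05'>/dev/null; python3 m.py
```

```text
yaw -1.027 q6 0.355 F [-3.5  0.2  4.6] e6 0.649 M [0.48  1.075 0.242] [ 0.5394 -0.0917  0.1181]
   yaw -1.079 q6 0.302 F [-3.7  1.2  5.5] e6 0.641 M [0.432 1.081 0.223] [ 0.5394 -0.0917  0.1181]
   yaw -1.131 q6 0.25 F [-4.7  1.1  5.3] e6 0.631 M [0.463 1.077 0.221] [ 0.5393 -0.0918  0.1181]
```

```bash

python3 -m inch '1 0 0 0 0 0 .05' >/dev/null; python3 m.py; python3 -m inch '1 0 0 0 0 0 .05'>/dev/null; python3 m.py;  python3 -m inch '1 0 0 0 0 0 .05'>/dev/null; python3 m.py
```

```text
yaw -1.183 q6 0.198 F [-4.9  1.   5.7] e6 0.622 M [0.41  1.21  0.299] [ 0.5393 -0.0918  0.1181]
   yaw -1.236 q6 0.145 F [-3.5  0.4  6.3] e6 0.613 M [0.4   1.174 0.26 ] [ 0.5392 -0.0918  0.1181]
   yaw -1.288 q6 0.093 F [-3.8  0.6  5.5] e6 0.604 M [0.386 1.27  0.237] [ 0.5392 -0.0918  0.1181]
```

The measured moment shows a rise (0.15 to about 0.25), so I'll average while holding still.

```bash
cat > avg.py <<'E'
from h import *
L=[];
for i in range(10):
    arm.grab_frame("wrist"); s=arm.get_state(); L.append(np.r_[s['moment'],s['force'],s['joint_efforts'][5],s["ee_rot"][2],s["t"]])
L=np.array(L); print("mean",L.mean(0).round(3),"sd mz",L[:,2].std().round(3), "sem",(L[:,2].std()/10**.5).round(3))
E
python3 avg.py
```

```text
mean [ 0.411  1.214 -0.056 -3.85   1.195  5.764 -0.027 -1.287 14.875] sd mz 0.046 sem 0.015
```

Contact seems to have begun around yaw -0.97, with moving torque now about 0.25–0.26. I'll go on with finer steps.

```bash

python3 -m inch '1 0 0 0 0 0 .03' >/dev/null; python3 m.py; python3 -m inch '1 0 0 0 0 0 .03'>/dev/null; python3 m.py;  python3 -m inch '1 0 0 0 0 0 .03'>/dev/null; python3 m.py
```

```text
yaw -1.318 q6 0.063 F [-4.1  0.9  5.3] e6 0.633 M [0.454 1.248 0.278] [ 0.5391 -0.0918  0.1181]
   yaw -1.35 q6 0.031 F [-4.3  0.4  5.5] e6 0.286 M [0.457 1.319 0.262] [ 0.5391 -0.0918  0.1181]
   yaw -1.381 q6 -0.0 F [-4.1  0.3  6.2] e6 0.245 M [0.389 1.373 0.291] [ 0.5391 -0.0918  0.1181]
```

```bash
cat > fit.py <<'E'
import numpy as np
from scipy.optimize import curve_fit
d=[(.701,.17),(.597,.159),(.492,.148),(.387,.15),(.283,.127),(.178,.131),(.073,.18),(-.032,.144),(-.137,.212),(-.241,.147),(-.346,.162),(-.451,.19),(-.503,.154),(-.555,.12),(-.608,.166),(-.66,.209),(-.712,.118),(-.765,.131),(-.817,.209),(-.869,.164),(-.922,.14),(-.974,.215),(-1.027,.242),(-1.079,.223),(-1.131,.221),(-1.183,.299),(-1.236,.26),(-1.288,.237),(-1.318,.278),(-1.35,.262),(-1.381,.291)]
import sys
d+= [tuple(map(float,a.split(","))) for a in sys.argv[1:]]
y,m=np.array(d).T; f=lambda y,b,k,c:b+k*np.maximum(0,c-y)
p,C=curve_fit(f,y,m,[.15,.3,-.9]); print(p,np.sqrt(np.diag(C)),"now",f(y[-1],*p)); print("yaw for .31",p[2]-(.31-p[0])/p[1])
E
python3 fit.py
```

```text
[ 0.15766546  0.20973345 -0.76499989] [0.00695754 0.0387014  0.07849121] now 0.2868612866221316
yaw for .31 -1.4913243805688938
```

```bash

python3 -m inch '1 0 0 0 0 0 .03' >/dev/null; python3 m.py; python3 -m inch '1 0 0 0 0 0 .03'>/dev/null; python3 m.py;  python3 -m inch '1 0 0 0 0 0 .03'>/dev/null; python3 m.py
```

```text
yaw -1.413 q6 -0.032 F [-4.5  1.3  5.5] e6 0.238 M [0.391 1.352 0.337] [ 0.539  -0.0919  0.1181]
   yaw -1.444 q6 -0.063 F [-3.8  1.   6.2] e6 0.232 M [0.396 1.405 0.303] [ 0.539  -0.0919  0.1181]
   yaw -1.476 q6 -0.095 F [-4.7  0.5  6. ] e6 0.227 M [0.379 1.483 0.272] [ 0.539  -0.0919  0.1181]
```

```bash
python3 fit.py -- 2>/dev/null; python3 fit.py " -1.413,.337" " -1.444,.303" " -1.476,.272"
```

```text
[ 0.15771524  0.21106003 -0.76499985] [0.00704241 0.03146371 0.075138  ] now 0.30777896006420663
yaw for .31 -1.4865232615494155
```

```bash

python3 -m inch '1 0 0 0 0 0 .03' >/dev/null; python3 m.py; python3 -m inch '1 0 0 0 0 0 .02'>/dev/null; python3 m.py; python3 avg.py
```

```text
yaw -1.507 q6 -0.126 F [-5.   0.1  6.5] e6 0.221 M [0.4   1.518 0.31 ] [ 0.539  -0.0919  0.1181]
   yaw -1.528 q6 -0.147 F [-4.5  0.3  6.3] e6 -0.091 M [0.371 1.519 0.29 ] [ 0.5389 -0.0919  0.1181]
mean [ 0.405  1.489  0.156 -4.624  0.988  6.042 -0.184 -1.527 16.175] sd mz 0.02 sem 0.006
```

```bash

python3 -m inch '1 0 0 0 0 0 .03' >/dev/null; python3 m.py;python3 fit.py " -1.413,.337" " -1.444,.303" " -1.476,.272" " -1.507,.31" " -1.528,.29"
```

```text
yaw -1.559 q6 -0.177 F [-4.6  0.8  7.5] e6 0.606 M [0.485 1.586 0.301] [ 0.5389 -0.0919  0.1181]
[ 0.15805882  0.20360625 -0.76065507] [0.00691761 0.0273928  0.07486252] now 0.3142950499472196
yaw for .31 -1.506905117779133
```

```bash

python3 -m inch '1 0 0 0 0 0 0;1 0 0 0 0 0 0' 50 >/dev/null; python3 m.py; python3 -m inch '1 0 0 0 0 0 .02' >/dev/null; python3 m.py; python3 -m inch '1 0 0 0 0 0 .02' >/dev/null; python3 m.py
```

```text
yaw -1.559 q6 -0.177 F [-5.7  0.7  6.5] e6 -0.145 M [0.438 1.485 0.093] [ 0.5389 -0.0919  0.1181]
   yaw -1.579 q6 -0.198 F [-5.   0.8  7.2] e6 0.289 M [0.467 1.565 0.324] [ 0.5389 -0.0919  0.1181]
   yaw -1.601 q6 -0.22 F [-5.5  0.7  6.5] e6 0.056 M [0.432 1.659 0.278] [ 0.5388 -0.0919  0.1181]
```

```bash

python3 -m inch '1 0 0 0 0 0 .03' >/dev/null; python3 m.py; python3 fit.py " -1.413,.337" " -1.444,.303" " -1.476,.272" " -1.507,.31" " -1.528,.29" " -1.559,.301" " -1.579,.324" " -1.601,.278"
```

```text
yaw -1.632 q6 -0.251 F [-5.9 -0.3  6.4] e6 0.335 M [0.41  1.698 0.271] [ 0.5388 -0.0919  0.1181]
[ 0.15805882  0.18697881 -0.73472144] [0.00690859 0.02350919 0.08110675] now 0.32003455610187326
yaw for .31 -1.5473331904019174
```

```bash

python3 -m inch '1 0 0 0 0 0 .05' 60 >/dev/null; python3 m.py; python3 avg.py; python3 -c "
from h import *
f=arm.grab_frame('wrist');save(f,'pics/w6.png')
f=arm.grab_frame('side');cv2.imwrite('pics/s6.png',cv2.cvtColor(cv2.resize(f['img'][215:345,270:430],None,fx=5,fy=4.6,interpolation=2),4))"
```

```text
yaw -1.685 q6 -0.304 F [-6.2  1.7  6.1] e6 0.816 M [0.48  1.806 0.34 ] [ 0.5388 -0.0919  0.1181]
mean [ 0.459  1.687  0.058 -5.411  0.8    7.119 -0.084 -1.685 17.375] sd mz 0.056 sem 0.018
```

View pics/w6.png

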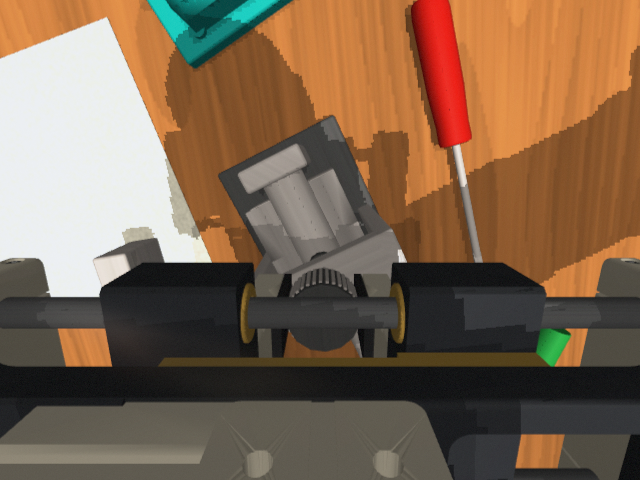

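View pics/s6.png

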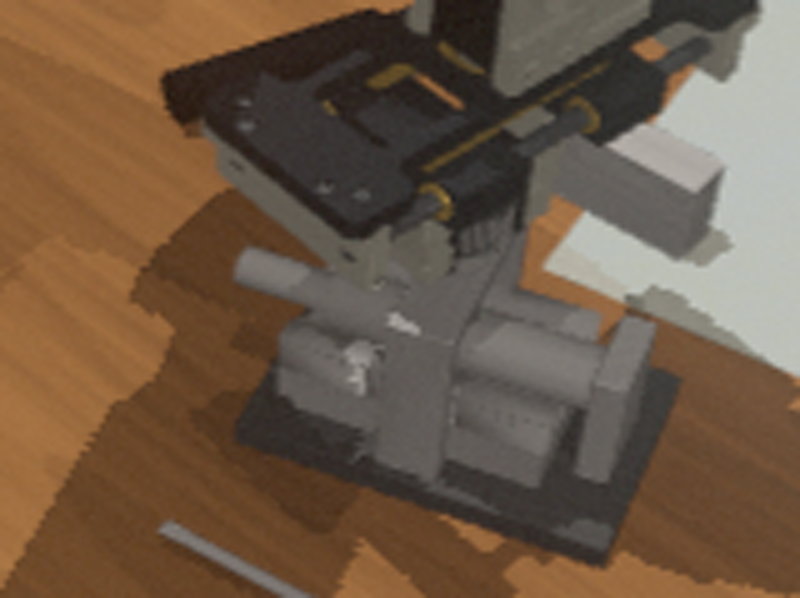

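The wrist view shows the shaft still against the stop plate at (275,172) and the fingers on the head at (325,300). The torque at the earlier turning speed is about 0.33, against 0.155 free, so it's firm and below 0.37. Releasing.

```bash
python3 -m inch '.6 0 0 0 0 0 0; .5 0 0 0 0 0 0; 0 0 0 0 0 0 0; 0 0 0 0 0 0 0; 0 0 0 0 0 0 0; 0 0 0 0 0 0 0'; python3 -m inch '0 0 0 -.05 0 0 0; 0 0 0 -.15 0 0 0; 0 0 0 -.3 0 0 0; 0 0 0 -.42 0 0 0; 0 0 0 -.42 0 0 0'; python3 -c "
from h import *
print(fx(arm.get_state()['eef_pos']))
goal((0,.25),.26,-1.685)"
```

```text
t: 18.3
eef_pos: [0.5399, -0.0917, 0.1179]
ee_rot: [3.142, -0.0, -1.684]
force: [-0.1, -0.7, 0.4]
width: 0.0693
t: 18.8
eef_pos: [0.5427, -0.0919, 0.2498]
ee_rot: [-3.132, 0.001, -1.684]
force: [0.1, -0.8, 0.3]
width: 0.0878
[ 0.00461523 -0.00379958]
fix now [ 0.0046 -0.0038] goal world [0.4549 0.1463] shares t [-0.756  0.38  -0.037] r [-0.009  0.001  0.001] dist 0.254 yaw -1.684 q6 -0.303
```

```bash
python3 -m inch '0 -.15 .08 -.03 0 0 0; 0 -.3 .15 -.03 0 0 0; 0 -.45 .23 -.03 0 0 0; 0 -.6 .3 -.03 0 0 0; 0 -.75 .38 -.03 0 0 0; 0 -.75 .38 -.03 0 0 0;0 -.75 .38 -.03 0 0 0'; python3 -c "
from h import *
s=arm.get_state();T=np.eye(4);T[:3,:3]=R.from_euler('xyz',s['ee_rot']).as_matrix();T[:3,3]=s['eef_pos']
f=arm.grab_frame('wrist');save(f,'pics/w7.png')
a=arm.grab_frame('scene');b=arm.grab_frame('side')
save(a,'pics/sc7.png')
cv2.imwrite('pics/s7.png',cv2.cvtColor(cv2.resize(b['img'][215:345,270:430],None,fx=5,fy=4.6,interpolation=2),4))
O2=np.array([.5395,-.0905])
for n,P in(('scene',pts(a)),('side',pts(b)),('wrist',pts(f,T@f['tool_from_camera']))):
    Q=P.reshape(-1,3);F=np.stack([(Q[:,:2]-O2)@FX,(Q[:,:2]-O2)@FY,Q[:,2]],1)
    j=F[(abs(F[:,0])<.009)&(F[:,1]>.065)&(F[:,1]<.13)&(F[:,2]>.056)&(F[:,2]<.075)]
    st=F[(abs(F[:,0])<.015)&(F[:,1]<-.05)&(F[:,1]>-.085)&(F[:,2]>.074)&(F[:,2]<.086)]
    print(n,'journal end',np.percentile(j[:,1],98).round(4),'stop top mid',((st[:,1].min()+st[:,1].max())/2).round(4) if len(st) else None)
d=np.abs(a['img'].astype(int)-np.load('scene0.npz')['img']).sum(2)
"
```

```text
t: 19.5
eef_pos: [0.4515, 0.1461, 0.2528]
ee_rot: [3.142, 0.0, -1.681]
force: [0.2, -0.8, -0.8]
width: 0.0875
scene journal end 0.0882 stop top mid -0.0638
side journal end 0.0871 stop top mid -0.0688
wrist journal end 0.0914 stop top mid None
```

View pics/s7.png

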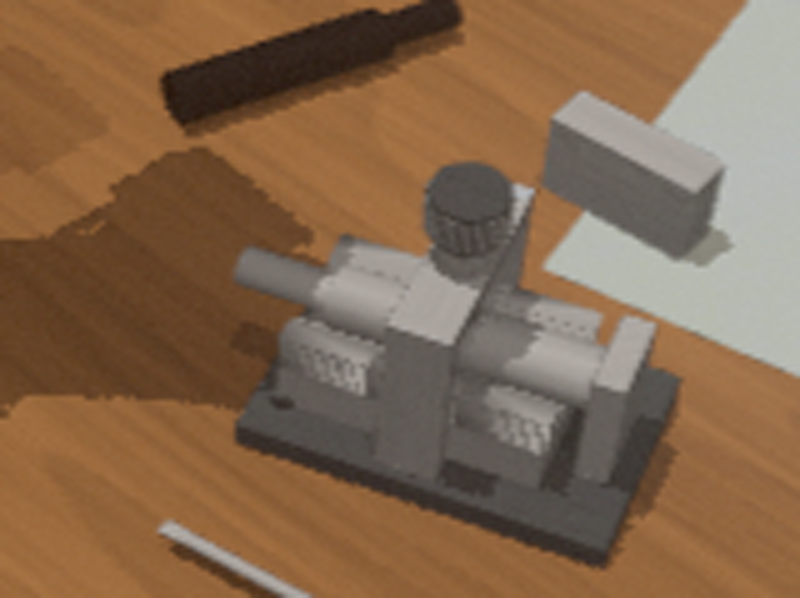

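View pics/sc7.png

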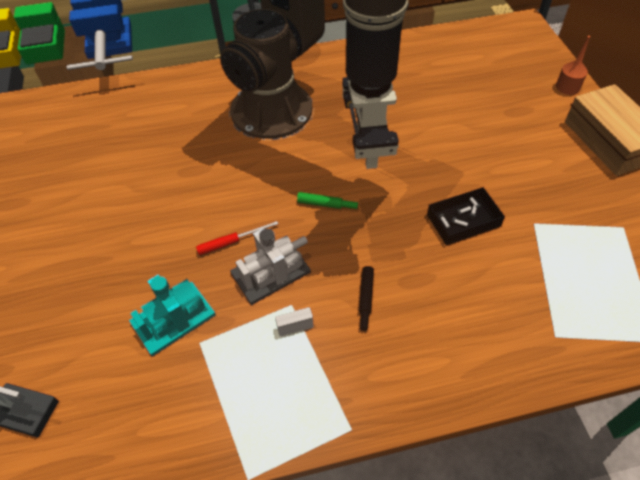

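The side crop shows the shaft end meeting the stop at (600,365). In the scene view the bystanders are where they started: driver (235,240), parallel (294,321), tray (465,215). The arm is clear, so I'm handing in.

```bash
python3 -c "
from station import arm
print(arm.job_done())"
```

```text
the job is handed in; nothing more can be done
None
```

I pushed the steel shaft home against the end stop, tightened the thumbscrew clockwise until it was firm, released it, moved the arm clear and handed the job in at about 20 s.

- **Shaft at the stop:** sliding took about 6–10 N. The push then stalled where predicted, and the force rose to 30 N. After release, the shaft's free end measured 87–91 mm from the screw axis in the three cameras, against 90 mm expected. The pictures show the shaft touching the stop.
- **Clamp torque:** I turned the gripper about 3.1 rad. Free running read about 0.155 N m, and the fitted torque rose to about 0.32–0.33 N m by the end.
- **Uncertainty in the torque:** single readings scatter by about ±0.03 N m. The last slow steps read 0.27–0.32 and the final step 0.34, so the end torque is a fitted value. I could not fully rule out a slight slip of the pads on the head, and I could not see the foot itself.
- **Other checks:** the camera views disagreed by 2–3 mm on where the fixture is, so I went by the wrist camera and then by how the fingers centred on the head. The driver, steel block, tray and look-alikes looked unmoved in the last scene view.

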